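# Lift the wafer carrier off the alignment stage and hold it level

### The arm

A 6-joint arm with a two-finger parallel gripper is mounted at the origin on the work surface. World frame = base frame: x ahead of the robot, y to its left, z up, the work surface at z = 0. Lengths are in m, angles in rad, forces in N, time in s.
With the tool pointing down it reaches from about 0.35 to 0.925 m from the base axis. Payload 6.4 kg.
Tool frame: the origin (TCP) lies at the very end of the fingers, on their centre line; the grasp point (between the pads) lies 19 mm behind it (ctrl.grip_point_offset is the distance from the TCP to the grasp point, in m); z points along the fingers, y is the direction in which the jaws open and shut (so a half turn about z gives the same grasp; the last joint's range is limited). The gripper opens to 94 mm and grips with 3 to 60 N. Pads are 16 mm wide; open, the fingers measure 119 mm over their backs; the gripper's body (75 mm by 177 mm) begins 78 mm behind the grasp point.
Start: joints at [-1.281, 0.245, 1.558, -0, 1.339, -0.174], TCP at [0.291, -0.581, 0.205] pointing down, gripper open.
Joint ranges: [-3.13, 3.13], [-1.02, 2.26], [0.13, 2.54], [-0.95, 4.09], [0.21, 2.88], [-2.74, 2.74]. Speed limits (rad/s): [2.57, 2.57, 3.14, 3.14, 3.14, 3.14].

### API

Orientations are given as [roll, pitch, yaw] about the fixed x, y, z axes, in that order (R = Rz(yaw) Ry(pitch) Rx(roll)).
In Python, from workcell import ctrl gives the robot as it stands.
- The arm moves only by the tool drive_tool, never from a script. Its argument "rows" is one flat list of numbers, 7 for each row, row after row: the turn, a rotation vector about the tool's x, y, z in degrees, then the shift along the tool's x, y, z in m, then the finger opening in m, from 0 to 0.094. In form: [wx, wy, wz, tx, ty, tz, hand, wx, wy, wz, tx, ty, tz, hand, ...]. A call has 1 to 5 rows; each row is the pose to reach, as a shift and turn from the pose commanded when the call began, along the tool's axes at that moment; what a row does not reach only later rows make up. A row lasts 1/10 s, in which the tool goes at most 50 mm and 8.59 degrees, less where a joint would pass 70% of its speed; a pose out of reach is approached as far as the arm can. A call with a gripper value outside its range is refused whole. The fingers move at their own pace and stop on an object; "grip_force" is the grip in N (left out, the last holds). Time passes only in rows, so rows that repeat a pose let the fingers close. It gives the time, the measured TCP pose, the force and the opening at its end, in the units of the state.
- ctrl.sense(): the state, without advancing time (a new reading comes with each control period).
- ctrl.read_camera(name): name is "scene" or "top" or "wrist"; returns a dict with "pixels" (400x640x3 uint8, red, green, blue), "z_map" (400x640 float32, m along the optical axis (not along the pixel's ray), 0 where there is no reading), "vertical_fov" (degrees; the focal length in pixels is half the picture's height over the tangent of half this angle, whatever the lens; pixels are square), "cx", "cy" (the principal point, pixels), "R" (3x3) and "t" (3): a world point X has camera coordinates R X + t. Camera axes: x right, y down, z forward; pixel columns grow to the right and rows downward; lengths in m; the calibration is good to about 2 mm. A picture is of the moment at which its call begins.
- ctrl.finish_job(): hands the job in, once; it reports no verdict.
Trained networks look in the newest picture that a camera, given by its name, has taken for a name from the list of things; names that differ only in an ending like _2 or _b are one class to them, and where a whole thing is asked for, a point or a joint stands for the part that bears it (a point fixed in the world has none). Each returns a list of dicts, best first, with "score" (0 to 1); they miss things now and then, are a little off and sometimes report something else, mostly with a low value. They report only what shows in the picture. A call takes as long as a camera call. They do not tell look-alikes from the thing itself.
- ctrl.spot_in(camera, thing): "location" ([x, y, z] in m, in world coordinates, good to about 4 mm: the middle of the surface that is visible of it).
- ctrl.outline_of(camera, thing): "pixels" (400x640 bool, what is visible of it).
The state is a dict: "t": time; "qpos": joint angles; "dq": joint speeds; "joint_torque": joint torques, N m; "eef_pos": TCP position; "ee_rot": TCP orientation; "wrist_force": force on the tool from outside, world axes, zero at the start; "ft_torque": the same for the moment, N m; "finger_gap": finger opening in m.
Only numpy, scipy, OpenCV 4.12 (cv2) and the standard library are available. Lean on these libraries where they do the work, as an engineer would, in place of code of your own. Each camera call takes 0.05 s, during which the arm holds its last target.

### The job

Swing the white inspection arm well out of the way, to the side where the tall amber bottle does not stand, then take the wafer carrier by its blue bridge handle and lift it straight up off the alignment stage. Finish while holding it still and level about 10 cm above its seat, over the stage, with the wafer still lying in it. Do not disturb the bottle or the little steel dish.

Things in the scene. Friction and masses are not known exactly. Their poses are not given: they have to be found in the camera images.
- stage: Alignment stage, fixed: dark grey block 140 x 140 mm, its top (the carrier's seat) 30 mm above the desk, on a dark base plate. Four steel lips 5 mm high stand 3 mm off the carrier's sides. Origin: on the desk under the seat's centre; z up; x points to the swing arm's hinge post, 150 mm away (arm hub radius 18 mm, top 131 mm above the desk).
- swing (a joint): Angle of the white inspection arm about its post, rad. 0: over the middle of the seat, along the stage's -x; positive: counter-clockwise from above, free end to the stage's -y side; stops at -1.4 and 1.4. Starts over the carrier; clear beyond 1.0 either way. Light friction (about 1 N at the knob), stays where left. Bar 20 mm wide, 115 to 127 mm above the desk, lens 8 mm lower; red knob at its end.
- swing_knob (a point): Middle of the red upright cylindrical knob on the free end of the swing arm: 18 mm in diameter, 52 mm tall, its top 179 mm and this point 155 mm above the desk, 170 mm from the pivot axis.
- swing_pivot (a point): Point on the upright axis of the swing arm's hinge, fixed, at the height of swing_knob (155 mm above the desk).
- handle_mid (a point): Middle of the carrier's blue bridge handle, where it is grasped, 58 mm above the carrier's underside (88 mm above the desk on the stage). A straight level bar 12 x 12 mm in section, 110 mm long along the carrier's y (the stage's y), so it is pinched across x; its underside is 52 mm above the carrier's. The carrier balances there.
- carrier: Wafer carrier, 110 x 110 mm aluminium tray, rim 12 mm high, walls and floor 4 mm, with the blue bridge handle over it, about 0.35 kg. Origin: centre of its underside; z up, y along the handle. It rests loose on the stage.
- wafer: Polished dark wafer, a disc 76 mm in diameter and 4 mm thick, loose in the carrier's tray beneath the handle. Origin: centre of its underside.
- bottle_mid (a point): Centre of the tall amber bottle, 60 mm in diameter, 160 mm tall, standing on the desk beside the stage, on either its +y or its -y side, in the path of the swing arm.
- dish_mid (a point): Centre of the shallow steel dish, 70 mm in diameter, 18 mm high, on the desk at the other side of the stage from the bottle; the swing arm passes above it.
There are look-alikes about, which are no part of the job. Of the things shaped like the carrier, the aluminium one is meant.

How it is judged:
On the way, in this order (a step that is already met when the one before it is completed fails the run):
1. the inspection arm is swung aside, more than 1.0 rad either way, the carrier still on its seat ((value of joint swing above 1 rad or value of joint swing below -1 rad) and z of handle_mid in the frame of stage below 0.093 m), for 0.2 s.
2. the carrier is lifted at least 30 mm clear of its seat in the fingers, the wafer in it ((value of joint swing above 1 rad or value of joint swing below -1 rad) and z of handle_mid in the frame of stage above 0.118 m and contact force between carrier and stage below 0.05 N and contact force between the fingers and carrier above 1 N and distance between wafer and carrier below 0.03 m), for 0.2 s.
At the end, for the whole second after the job is handed in: The fingers hold the carrier off the stage, underside 60-150 mm above its seat, centre within 60 mm of the seat's sideways, tilt under 0.1 rad, still (under 20 mm/s, 0.15 rad/s), the wafer lying in it (origins within 30 mm), the inspection arm more than 1.0 rad aside ((value of joint swing above 1 rad or value of joint swing below -1 rad) and z of handle_mid in the frame of stage between 0.148 and 0.238 m and horizontal distance between carrier and stage below 0.06 m and angle between carrier's own z axis and vertical below 0.1 rad and linear speed of carrier below 0.02 m/s and angular speed of carrier below 0.15 rad/s and contact force between the fingers and carrier above 1 N and contact force between carrier and stage below 0.05 N and distance between wafer and carrier below 0.03 m); the arm keeps its last pose, push and grip.
It fails at once if the bottle is pushed more than 15 mm or tipped (distance of bottle_mid from where it was at the start of the episode above 0.015 m or angle between bottle_mid's own z axis and vertical above 0.2 rad).
It fails at once if the dish is pushed more than 15 mm (distance of dish_mid from where it was at the start of the episode above 0.015 m).
It fails at once if the carrier is tilted more than 0.35 rad (20 degrees) (angle between carrier's own z axis and vertical above 0.35 rad).
It also fails if it takes over 53 s, if anything falls off the work surface, if the arm or the gripper's body presses on something with over 40 N, if the wrist force passes 120 N, or if a joint passes its speed limit or range.

## Working session

There is one attempt and no reset: what is moved stays moved. The work goes in short steps, Python scripts to look and compute and a tool call to move; the robot and the scene stay as the last step left them, time stands still between calls to the robot, and variables do not carry over. Pictures are saved under pics/ and viewed, and the job is handed in when it is done.

Besides the shell and the picture viewer there is one more tool, called after "Request:" as a command line: name --argument value ..., lists and objects as JSON in quotes. drive_tool: Moves the arm, as the interface text tells. Its arguments: {"type":"object","properties":{"rows":{"type":"array"},"grip_force":{"type":"number"}},"required":["rows"]}

```bash
mkdir -p pics; cat > h.py <<'E'
import numpy as np, cv2
from workcell import ctrl
def cam(n,save=None):
    d=ctrl.read_camera(n)
    if save: cv2.imwrite('pics/'+save,cv2.cvtColor(d['pixels'],cv2.COLOR_RGB2BGR))
    return d
def pts(d,mask=None):
    f=200/np.tan(np.radians(d['vertical_fov'])/2)
    v,u=np.mgrid[0:400,0:640]; z=d['z_map']
    P=np.stack([(u-d['cx'])/f*z,(v-d['cy'])/f*z,z],-1)
    W=(P-np.array(d['t']))@np.array(d['R'])
    m=z>0
    if mask is not None: m&=mask
    return W,m
E
python3 - <<'E'
from h import *
s=ctrl.sense(); print({k:np.round(v,3) for k,v in s.items()})
for n in ['scene','top']:
    d=cam(n,n+'0.png')
    for th in ['stage','swing','swing_knob','handle_mid','carrier','bottle_mid','dish_mid','wafer']:
        print(n,th,[(np.round(r['location'],3).tolist(),round(r['score'],2)) for r in ctrl.spot_in(n,th)])
E
```

```text
{'t': np.float64(0.0), 'qpos': array([-1.281,  0.246,  1.559, -0.   ,  1.339, -0.174]), 'dq': array([-0.001, -0.002, -0.   ,  0.001, -0.001, -0.   ]), 'joint_torque': array([-2.0000e-03, -4.1585e+01, -3.1460e+01,  6.8000e-02,  3.3000e-02,
       -0.0000e+00]), 'eef_pos': array([ 0.291, -0.581,  0.204]), 'ee_rot': array([-3.14 , -0.   ,  0.464]), 'wrist_force': array([ 0.418, -0.248, -0.12 ]), 'ft_torque': array([-0.021,  0.008, -0.059]), 'finger_gap': np.float64(0.094)}
scene stage [([0.592, -0.088, 0.02], 0.84)]
scene swing [([0.599, -0.085, 0.022], 0.72), ([0.557, -0.083, 0.128], 0.6)]
scene swing_knob [([0.554, -0.084, 0.128], 0.98), ([0.501, -0.079, 0.035], 0.53)]
scene handle_mid [([0.437, 0.12, 0.004], 0.92), ([0.809, -0.082, 0.001], 0.67), ([0.287, -0.19, 0.006], 0.58), ([0.502, -0.076, 0.036], 0.56)]
scene carrier [([0.502, -0.082, 0.034], 0.62), ([0.806, -0.084, 0.005], 0.58)]
scene bottle_mid [([0.588, 0.075, 0.087], 0.76)]
scene dish_mid [([0.522, -0.225, 0.01], 0.65)]
scene wafer [([0.489, -0.102, 0.037], 0.75)]
top stage [([0.574, -0.089, 0.007], 0.8)]
top swing [([0.569, -0.09, 0.127], 0.82)]
top swing_knob [([0.565, -0.09, 0.126], 0.98), ([0.573, -0.09, 0.007], 0.21)]
top handle_mid [([0.283, -0.194, 0.007], 0.88), ([0.435, 0.117, 0.008], 0.78), ([0.497, -0.076, 0.036], 0.68), ([0.796, -0.086, 0.004], 0.61), ([0.519, -0.25, 0.004], 0.47), ([0.568, -0.093, 0.127], 0.21)]
top carrier [([0.434, 0.117, 0.001], 0.68), ([0.284, -0.195, 0.002], 0.68), ([0.497, -0.073, 0.033], 0.66), ([0.798, -0.088, 0.002], 0.66)]
top bottle_mid [([0.568, 0.056, 0.11], 0.9)]
top dish_mid [([0.521, -0.245, 0.002], 0.68)]
top wafer [([0.481, -0.099, 0.041], 0.91)]
```

View pics/scene0.png

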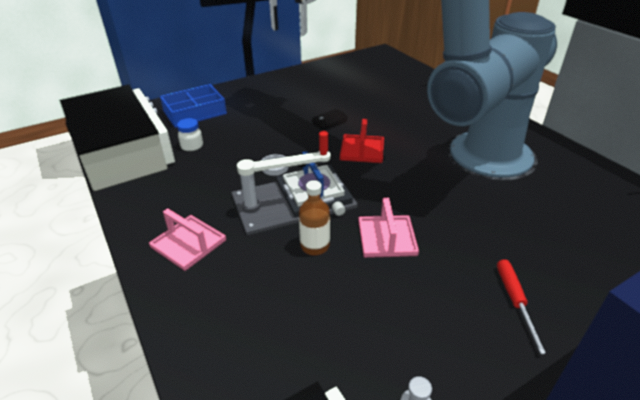

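View pics/top0.png

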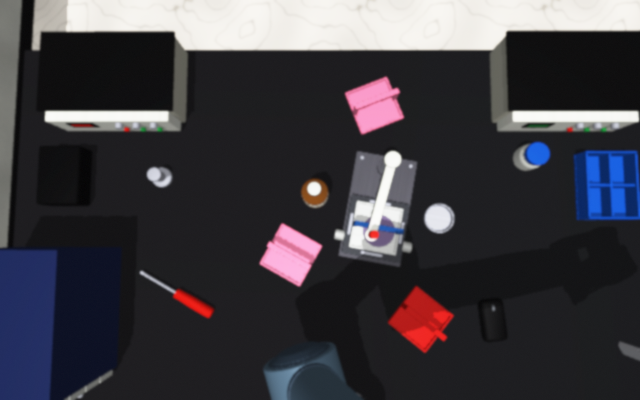

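```bash
python3 - <<'E'
from h import *
for n in ['scene','top']:
    d=cam(n); W,m=pts(d); h=cv2.cvtColor(d['pixels'],cv2.COLOR_RGB2HSV)
    red=(((h[...,0]<8)|(h[...,0]>172))&(h[...,1]>130)&(h[...,2]>60))&m&(W[...,2]>.11)
    blue=(h[...,0]>95)&(h[...,0]<130)&(h[...,1]>100)&m&(W[...,2]>.075)&(W[...,2]<.1)
    bar=m&(W[...,2]>.121)&(W[...,2]<.137)&(abs(W[...,0]-.57)<.25)&(abs(W[...,1]+.09)<.08)
    for k,q in [('red',red),('redtop',red&(W[...,2]>.174)),('blue',blue),('bar',bar),]:
        P=W[q]
        if len(P): print(n,k,len(P),P.mean(0).round(4),P.min(0).round(4),P.max(0).round(4))
        if k in('blue','bar') and len(P)>5:
            r=cv2.minAreaRect((P[:,:2]*1000).astype(np.float32)); print(r)
E
```

```text
scene red 174 [ 0.485  -0.0629  0.1589] [ 0.4757 -0.0755  0.1273] [ 0.4925 -0.0566  0.1801]
scene redtop 42 [ 0.4834 -0.0656  0.1776] [ 0.4757 -0.0755  0.1742] [ 0.4904 -0.0582  0.1801]
scene blue 1068 [ 0.482  -0.379   0.0879] [ 0.1954 -1.7036  0.075 ] [0.6519 0.5843 0.1   ]
((356.37091064453125, -577.7369384765625), (414.0163879394531, 2296.60009765625), 5.32375955581665)
scene bar 714 [ 0.5755 -0.0903  0.1267] [ 0.4684 -0.1313  0.121 ] [ 0.6631 -0.0521  0.137 ]
((567.1060791015625, -86.84537506103516), (36.196563720703125, 200.03817749023438), 72.1588363647461)
top red 55 [ 0.4819 -0.0666  0.1775] [ 0.4759 -0.0784  0.1246] [ 0.4889 -0.0582  0.183 ]
top redtop 52 [ 0.4818 -0.0667  0.1788] [ 0.4759 -0.0741  0.1749] [ 0.4881 -0.0594  0.183 ]
top blue 937 [0.3484 0.4037 0.0889] [ 0.1684 -0.1401  0.075 ] [0.5116 0.536  0.1   ]
((443.3988342285156, 248.90602111816406), (256.02276611328125, 746.6345825195312), 25.235492706298828)
top bar 886 [ 0.575  -0.093   0.1277] [ 0.4674 -0.1312  0.121 ] [ 0.6607 -0.0544  0.1368]
((565.694580078125, -87.86786651611328), (34.749534606933594, 200.92518615722656), 72.0658187866211)
```

```bash
python3 - <<'E'
from h import *
for n in ['scene','top']:
    d=cam(n); W,m=pts(d); h=cv2.cvtColor(d['pixels'],cv2.COLOR_RGB2HSV)
    reg=m&(abs(W[...,0]-.5)<.09)&(abs(W[...,1]+.08)<.085)
    blue=(h[...,0]>95)&(h[...,0]<130)&(h[...,1]>100)&reg&(W[...,2]>.08)&(W[...,2]<.102)
    P=W[blue]; print(n,len(P),P.mean(0).round(4)); print(cv2.minAreaRect((P[:,:2]*1000).astype(np.float32)))
    hub=m&(W[...,2]>.128)&(W[...,2]<.137)&(W[...,0]>.60)&(W[...,0]<.7)&(abs(W[...,1]+.1)<.06)
    P=W[hub]; print('hub',len(P),P.mean(0).round(4),P.min(0).round(4),P.max(0).round(4), cv2.minEnclosingCircle((P[:,:2]*1000).astype(np.float32)))
    b=m&(W[...,2]>.03)&(abs(W[...,0]-.57)<.06)&(abs(W[...,1]-.06)<.06); P=W[b]
    print('bottle',len(P),P.min(0),P.max(0),P[P[:,2]>.14].mean(0))
    b=m&(W[...,2]>.008)&(W[...,2]<.03)&(abs(W[...,0]-.52)<.06)&(abs(W[...,1]+.24)<.06); P=W[b]
    print('dish',len(P),P.min(0),P.max(0))
    tray=m&(W[...,2]>.037)&(W[...,2]<.048)&reg; P=W[tray]; print('tray',len(P),cv2.minAreaRect((P[:,:2]*1000).astype(np.float32)))
    c=cv2.resize(d['pixels'][100:300,240:490],None,fx=3,fy=3,interpolation=cv2.INTER_CUBIC)
    cv2.imwrite('pics/crop_%s.png'%n,c[...,::-1])
E
```

```text
scene 142 [ 0.505  -0.0641  0.0912]
((499.0533752441406, -87.50321960449219), (113.09711456298828, 13.236656188964844), 79.0937728881836)
hub 140 [ 0.6457 -0.1123  0.1303] [ 0.6048 -0.1332  0.1281] [ 0.6634 -0.0951  0.1334] ((633.4996948242188, -105.87444305419922), 30.555034637451172)
bottle 1507 [0.5503786  0.03514624 0.03011023] [0.60915097 0.08819852 0.16157125] [0.58085572 0.06053058 0.1552194 ]
dish 144 [ 0.490087   -0.28066525  0.00806521] [ 0.55617775 -0.20539228  0.01999701]
tray 486 ((502.9557189941406, -88.2163314819336), (113.65154266357422, 119.59617614746094), 80.09151458740234)
top 190 [ 0.4972 -0.0923  0.0937]
((497.7481689453125, -86.67839050292969), (109.0780258178711, 11.828390121459961), 79.86153411865234)
hub 226 [ 0.6403 -0.1119  0.1307] [ 0.6015 -0.1312  0.128 ] [ 0.6602 -0.0916  0.1352] ((631.067138671875, -106.26716613769531), 31.279626846313477)
bottle 605 [0.54642066 0.02688477 0.03054862] [0.60514998 0.08541149 0.16521773] [0.57604304 0.05658239 0.15968263]
dish 170 [ 0.48859971 -0.27681555  0.00820377] [ 0.55588953 -0.20693259  0.0224772 ]
tray 654 ((496.88525390625, -86.43905639648438), (125.76679992675781, 126.18701934814453), 82.67408752441406)
```

View pics/crop_top.png

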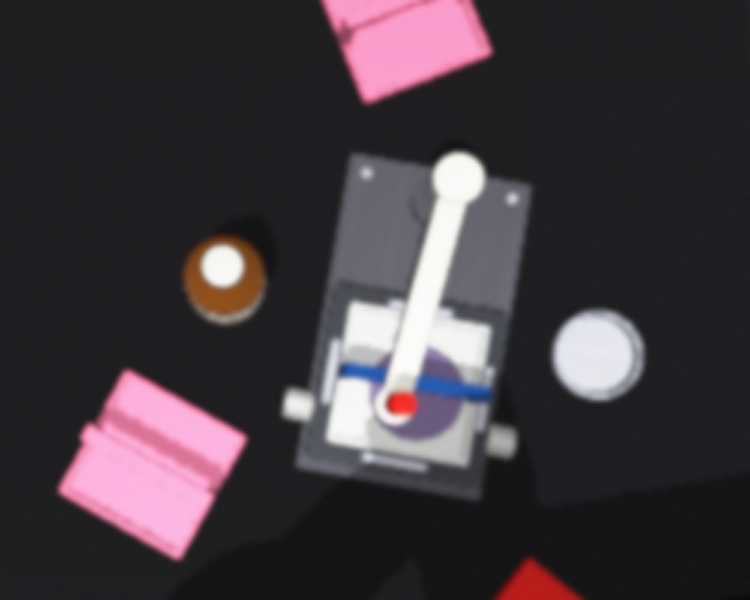

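```bash
cat >> h.py <<'E'
from scipy.spatial.transform import Rotation as Ro
def rel(p,yaw_deg):
    s=ctrl.sense(); R=Ro.from_euler('xyz',s['ee_rot']); T=Ro.from_euler('xyz',[np.pi,0,np.radians(yaw_deg)])
    return (R.inv()*T).as_rotvec(degrees=True).round(2), (R.inv().apply(np.array(p)-s['eef_pos'])).round(4)
E
python3 -c "
from h import *
print(rel([.482,-.0665,.235],-16.2))"
```

```text
(array([-0.  ,  0.  , 42.77]), array([ 0.4013, -0.3749, -0.0295]))
```

Request:
drive_tool --rows '[0, 0, 0, 0.03, -0.03, -0.03, 0.06, 0, 0, 6, 0.065, -0.06, -0.03, 0.06, 0, 0, 12, 0.1, -0.093, -0.03, 0.06, 0, 0, 18, 0.135, -0.126, -0.03, 0.06, 0, 0, 24, 0.17, -0.159, -0.03, 0.06]'

```text
t: 1.6
eef_pos: [0.372, -0.3613, 0.2356]
ee_rot: [3.141, -0.0, 0.04]
wrist_force: [0.5, 0.6, -0.6]
finger_gap: 0.0606
```

```bash
python3 -c "
from h import *
print(rel([.482,-.0665,.235],-16.2))"
```

```text
(array([ 0.02, -0.03, 18.5 ]), array([ 0.1217, -0.2902,  0.0006]))
```

Request:
drive_tool --rows '[0, 0, 6, 0.018, -0.043, 0, 0.06, 0, 0, 12, 0.036, -0.086, 0, 0.06, 0, 0, 18, 0.054, -0.129, 0, 0.06, 0, 0, 18.5, 0.072, -0.172, 0, 0.06, 0, 0, 18.5, 0.09, -0.215, 0, 0.06]'

```text
t: 2.1
eef_pos: [0.4523, -0.1425, 0.2358]
ee_rot: [3.141, -0.001, -0.278]
wrist_force: [0.7, -0.4, 0.8]
finger_gap: 0.0595
```

```bash
python3 -c "
from h import *
print(rel([.482,-.0665,.235],-16.2))"
```

```text
(array([ 0.01, -0.06,  0.25]), array([ 0.0077, -0.0812,  0.0008]))
```

Request:
drive_tool --rows '[0, 0, 0, 0.004, -0.04, 0, 0.06, 0, 0, 0, 0.008, -0.081, 0, 0.06, 0, 0, 0, 0.008, -0.081, 0, 0.06, 0, 0, 0, 0.008, -0.081, 0, 0.06]'

```text
t: 2.5
eef_pos: [0.4819, -0.068, 0.2355]
ee_rot: [3.141, -0.0, -0.276]
wrist_force: [0.7, -0.1, -0.1]
finger_gap: 0.0597
```

```bash
python3 - <<'E'
from h import *
print(rel([.482,-.0665,.137],-16.2))
d=cam('wrist','w1.png'); W,m=pts(d); h=cv2.cvtColor(d['pixels'],cv2.COLOR_RGB2HSV)
red=(((h[...,0]<8)|(h[...,0]>172))&(h[...,1]>130))&m&(W[...,2]>.17)&(W[...,2]<.19)
P=W[red]; print(len(P)); 
if len(P): print(P.mean(0),P.min(0),P.max(0))
E
```

```text
(array([ 0.02, -0.  ,  0.39]), array([-0.0004, -0.0015,  0.0985]))
441
[ 0.48380381 -0.06752628  0.17867129] [ 0.47437698 -0.07565715  0.17039223] [ 0.49135611 -0.05902924  0.18118262]
```

View pics/w1.png

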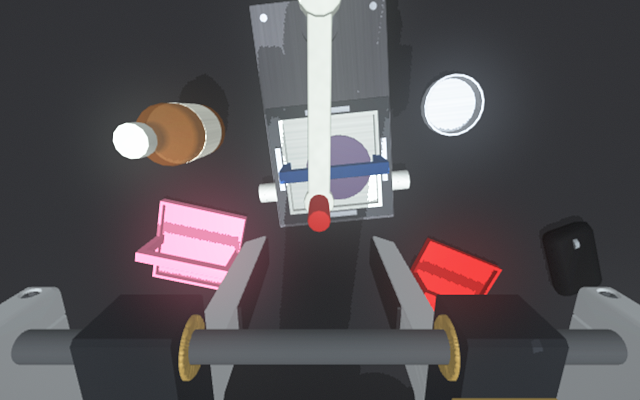

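The wrist view shows the red knob (319,213) centred between the fingers, with the bottle at the left (175,135) and the dish at the right (453,104). I'm going down and gripping lightly.

Request:
drive_tool --rows '[0, 0, 0, 0.001, 0, 0.03, 0.06, 0, 0, 0, 0.001, 0, 0.065, 0.05, 0, 0, 0, 0.001, 0, 0.096, 0.04, 0, 0, 0, 0.001, 0, 0.096, 0.03, 0, 0, 0, 0.001, 0, 0.096, 0.01]' --grip_force 6

```text
t: 3.05
eef_pos: [0.4827, -0.07, 0.14]
ee_rot: [3.142, 0.0, -0.28]
wrist_force: [-0.6, -0.9, -0.0]
finger_gap: 0.0316
```

Request:
drive_tool --rows '[0, 0, 0, 0, 0, 0, 0.01, 0, 0, 0, 0, 0, 0, 0.01, 0, 0, 0, 0, 0, 0, 0.01]'

```text
t: 3.35
eef_pos: [0.4842, -0.0696, 0.1416]
ee_rot: [3.141, -0.004, -0.278]
wrist_force: [-0.4, -0.4, 5.1]
finger_gap: 0.018
```

```bash
python3 - <<'E'
from h import *
s=ctrl.sense(); R=Ro.from_euler('xyz',s['ee_rot']); print(s['eef_pos'],s['ee_rot'],s['finger_gap'])
hub=np.array([.6455,-.114]); k=s['eef_pos'][:2]; print(np.linalg.norm(k-hub))
a0=np.arctan2(*(k-hub)[::-1]); r=np.linalg.norm(k-hub)
for dd in range(6,79,6):
    a=a0+np.radians(dd); p=[*(hub+r*np.array([np.cos(a),np.sin(a)])),s['eef_pos'][2]]
    print(-dd,R.inv().apply(np.array(p)-s['eef_pos']).round(4),np.round(p,3))
E
```

```text
[ 0.48419396 -0.06961917  0.14162279] [ 3.14083756 -0.00392551 -0.27800652] 0.018039768534626313
0.16730002405184835
-6 [0.0011 0.0175 0.    ] [ 0.48  -0.087  0.142]
-12 [0.004  0.0347 0.    ] [ 0.478 -0.104  0.142]
-18 [0.0087 0.0516 0.0001] [ 0.478 -0.122  0.142]
-24 [0.0151 0.0679 0.0001] [ 0.48  -0.139  0.142]
-30 [0.0232 0.0834 0.0002] [ 0.484 -0.156  0.142]
-36 [0.0329 0.098  0.0002] [ 0.489 -0.173  0.142]
-42 [0.044  0.1115 0.0003] [ 0.496 -0.189  0.142]
-48 [0.0565 0.1238 0.0003] [ 0.505 -0.204  0.142]
-54 [0.0702 0.1347 0.0004] [ 0.515 -0.218  0.142]
-60 [0.085  0.1441 0.0004] [ 0.526 -0.232  0.142]
-66 [0.1007 0.1519 0.0005] [ 0.539 -0.243  0.142]
-72 [0.1171 0.158  0.0006] [ 0.553 -0.254  0.142]
-78 [0.1341 0.1624 0.0006] [ 0.569 -0.263  0.142]
```

Request:
drive_tool --rows '[0, 0, 0, 0, 0, -0.005, 0.01, 0, 0, -2, 0.0001, 0.0058, -0.006, 0.01, 0, 0, -6, 0.0011, 0.0175, -0.006, 0.01, 0, 0, -11, 0.0033, 0.032, -0.006, 0.01, 0, 0, -16, 0.0067, 0.0461, -0.006, 0.01]'

```text
t: 3.85
eef_pos: [0.476, -0.1146, 0.1447]
ee_rot: [-3.14, 0.001, 0.005]
wrist_force: [3.3, 1.4, -5.9]
finger_gap: 0.018
```

```bash
python3 - <<'E'
from h import *
s=ctrl.sense();print(s['wrist_force'])
d=cam('wrist','w2.png')
E
```

```text
[ 3.31121724  1.3564416  -5.91595542]
```

View pics/w2.png

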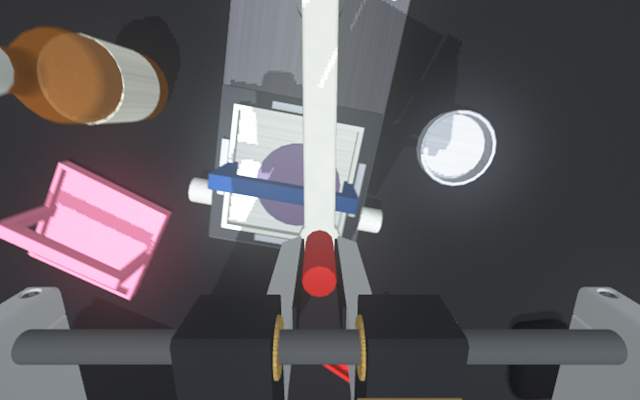

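The knob (320,262) is held and the arm is swinging towards the dish side. I'm carrying on along the arc.

Request:
drive_tool --rows '[0, 0, -5, 0.0006, 0.0146, 0.001, 0.01, 0, 0, -10, 0.0025, 0.0291, 0.001, 0.01, 0, 0, -15, 0.0057, 0.0433, 0.001, 0.01, 0, 0, -20, 0.0101, 0.0572, 0.001, 0.01, 0, 0, -25, 0.0157, 0.0707, 0.001, 0.01]'

```text
t: 4.4
eef_pos: [0.492, -0.1857, 0.1447]
ee_rot: [-3.14, 0.001, 0.44]
wrist_force: [-1.4, 1.0, 0.1]
finger_gap: 0.0178
```

Request:
drive_tool --rows '[0, 0, -5, 0.0006, 0.0146, 0, 0.01, 0, 0, -10, 0.0025, 0.0291, 0, 0.01, 0, 0, -15, 0.0057, 0.0433, 0, 0.01, 0, 0, -20, 0.0101, 0.0572, 0, 0.01, 0, 0, -25, 0.0157, 0.0707, 0, 0.01]'

```text
t: 4.9
eef_pos: [0.5364, -0.2434, 0.1447]
ee_rot: [-3.14, 0.001, 0.876]
wrist_force: [-1.4, 0.5, 0.2]
finger_gap: 0.018
```

Request:
drive_tool --rows '[0, 0, -5, 0.0006, 0.0146, 0, 0.01, 0, 0, -10, 0.0025, 0.0291, 0, 0.01, 0, 0, -12, 0.0037, 0.0348, 0, 0.01, 0, 0, -12, 0.0037, 0.0348, 0, 0.01, 0, 0, -12, 0.0037, 0.0348, 0, 0.01]'

```text
t: 5.4
eef_pos: [0.5655, -0.2629, 0.1447]
ee_rot: [3.141, 0.001, 1.082]
wrist_force: [-0.7, -4.8, -1.0]
finger_gap: 0.0178
```

```bash
python3 - <<'E'
from h import *
s=ctrl.sense();print(s['wrist_force'],s['eef_pos'],s['finger_gap'])
k=s['eef_pos'][:2]-np.array([.6455,-.114]); print(np.degrees(np.arctan2(k[1],k[0]))%360-169.7,np.linalg.norm(k))
d=cam('wrist','w3.png')
E
```

```text
[-0.66245157 -4.79705382 -1.03452158] [ 0.56548639 -0.26294626  0.1447129 ] 0.01780797867069502
72.05540424267332 0.1690773955191866
```

View pics/w3.png

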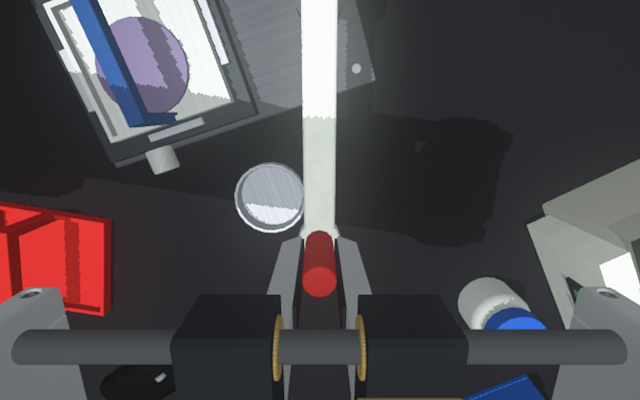

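The arm is about 72° aside and the carrier is still on its seat. I'll release and rise.

Request:
drive_tool --rows '[0, 0, 0, 0, 0, 0, 0.05, 0, 0, 0, 0, 0, 0, 0.05, 0, 0, 0, 0, 0, 0, 0.05, 0, 0, 0, 0, 0, -0.045, 0.05, 0, 0, 0, 0, 0, -0.08, 0.05]'

```text
t: 5.95
eef_pos: [0.5654, -0.262, 0.2253]
ee_rot: [-3.14, -0.001, 1.083]
wrist_force: [1.0, -0.4, -1.0]
finger_gap: 0.0497
```

```bash
python3 - <<'E'
from h import *
s=ctrl.sense();print(s['eef_pos'],s['finger_gap'])
d=cam('top','t2.png'); W,m=pts(d); h=cv2.cvtColor(d['pixels'],cv2.COLOR_RGB2HSV)
reg=m&(abs(W[...,0]-.5)<.09)&(abs(W[...,1]+.08)<.085)
blue=(h[...,0]>95)&(h[...,0]<130)&(h[...,1]>100)&reg&(W[...,2]>.08)&(W[...,2]<.102)
P=W[blue]; print(len(P),P.mean(0),cv2.minAreaRect((P[:,:2]*1000).astype(np.float32)))
red=(((h[...,0]<8)|(h[...,0]>172))&(h[...,1]>130)&m&(W[...,2]>.17)&(W[...,2]<.19)&(W[...,0]>.45)); print(W[red].mean(0) if red.any() else None)
print(rel([.498,-.087,.225],79.7))
E
```

```text
[ 0.56541592 -0.26195464  0.22530196] 0.04967917726429764
243 [ 0.49796039 -0.08817475  0.09382818] ((497.8446044921875, -86.74812316894531), (108.90998840332031, 11.88793659210205), 79.83438110351562)
[ 0.56516151 -0.26018119  0.17718405]
(array([  0.62,   0.14, -17.62]), array([ 0.1234, -0.1452,  0.0066]))
```

View pics/t2.png

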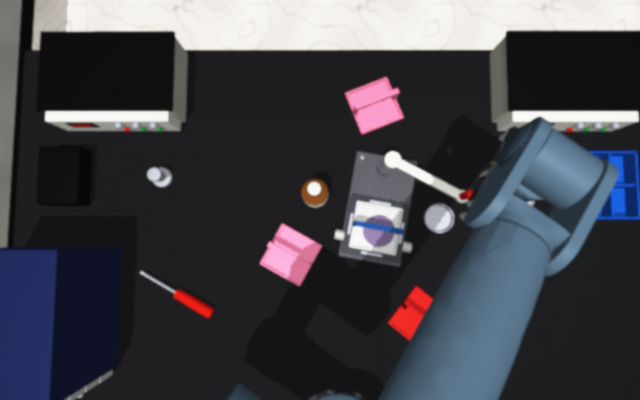

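The inspection arm is aside, with the knob at (465,195). The carrier, bottle and dish are where they were. I'm moving over the handle.

Request:
drive_tool --rows '[0.1, 0, -4, 0.026, -0.031, 0, 0.05, 0.3, 0, -8, 0.052, -0.062, 0, 0.05, 0.6, 0.1, -12, 0.078, -0.092, 0, 0.05, 0.6, 0.1, -16, 0.104, -0.122, 0.004, 0.05, 0.6, 0.1, -17.6, 0.1235, -0.145, 0.006, 0.05]'

```text
t: 6.5
eef_pos: [0.4944, -0.0834, 0.2181]
ee_rot: [-3.131, -0.004, 1.393]
wrist_force: [0.2, 0.8, 0.8]
finger_gap: 0.0499
```

Request:
drive_tool --rows '[0, 0, 0, 0, 0, 0, 0.05, 0, 0, 0, 0, 0, 0, 0.05]'

```text
t: 6.7
eef_pos: [0.4955, -0.0853, 0.2187]
ee_rot: [-3.132, -0.003, 1.391]
wrist_force: [0.5, -1.2, 0.4]
finger_gap: 0.0501
```

```bash
python3 - <<'E'
from h import *
d=cam('wrist','w4.png'); W,m=pts(d); h=cv2.cvtColor(d['pixels'],cv2.COLOR_RGB2HSV)
reg=m&(abs(W[...,0]-.5)<.09)&(abs(W[...,1]+.08)<.085)
blue=(h[...,0]>95)&(h[...,0]<130)&(h[...,1]>80)&reg&(W[...,2]>.085)&(W[...,2]<.105)
P=W[blue]; print(len(P),P.mean(0),cv2.minAreaRect((P[:,:2]*1000).astype(np.float32)))
s=ctrl.sense(); print(s['eef_pos'],s['ee_rot'],rel([.498,-.087,.069],79.7))
E
```

```text
1285 [ 0.49955726 -0.08352536  0.09462149] ((498.83160400390625, -86.82984924316406), (110.12165069580078, 11.412790298461914), 79.62005615234375)
[ 0.49578241 -0.08591808  0.21875192] [-3.13240446e+00 -3.05446729e-03  1.39023494e+00] (array([-0.53, -0.18, -0.04]), array([-0.0011,  0.0038,  0.1497]))
```

View pics/w4.png

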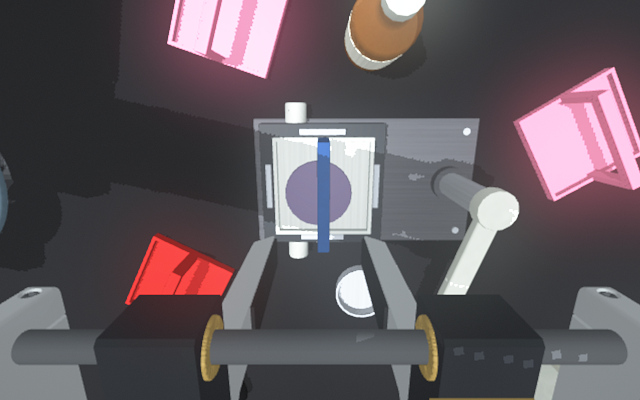

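The handle (323,195) lies upright in the wrist view, square to the jaws. I'm going down to it.

Request:
drive_tool --rows '[-0.5, -0.2, 0, -0.001, 0.004, 0.03, 0.05, -0.5, -0.2, 0, -0.001, 0.004, 0.065, 0.05, -0.5, -0.2, 0, -0.001, 0.004, 0.1, 0.05, -0.5, -0.2, 0, -0.001, 0.004, 0.13, 0.05, -0.5, -0.2, 0, -0.001, 0.004, 0.149, 0.05]'

```text
t: 7.25
eef_pos: [0.4969, -0.0873, 0.0669]
ee_rot: [-3.137, -0.0, 1.388]
wrist_force: [-0.2, -0.5, -0.9]
finger_gap: 0.0502
```

Request:
drive_tool --rows '[0, 0, 0, 0, 0, 0, 0.05, 0, 0, 0, 0, 0, 0, 0.05, 0, 0, 0, 0, 0, 0, 0.04]'

```text
t: 7.55
eef_pos: [0.4992, -0.0875, 0.071]
ee_rot: [3.14, 0.001, 1.39]
wrist_force: [0.9, 0.0, -0.3]
finger_gap: 0.0449
```

```bash
python3 - <<'E'
from h import *
print(rel([.4985,-.087,.069],79.7)); s=ctrl.sense(); print(s['eef_pos'],s['wrist_force'])
d=cam('wrist','w5.png')
E
```

```text
(array([ 0.09,  0.05, -0.07]), array([ 0.0003, -0.0007,  0.002 ]))
[ 0.49915938 -0.0874668   0.07101007] [ 0.93264408  0.03356655 -0.34114093]
```

View pics/w5.png

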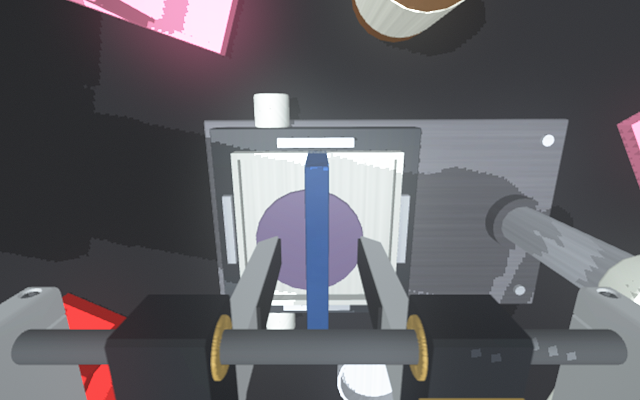

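The handle bar at x≈317 is centred between the fingers. I'm closing.

Request:
drive_tool --rows '[0, 0, 0, 0, 0, 0.002, 0.02, 0, 0, 0, 0, 0, 0.002, 0.005, 0, 0, 0, 0, 0, 0.002, 0.005, 0, 0, 0, 0, 0, 0.002, 0.005, 0, 0, 0, 0, 0, 0.002, 0.005]' --grip_force 25

```text
t: 8.1
eef_pos: [0.498, -0.0865, 0.0676]
ee_rot: [-3.141, 0.0, 1.391]
wrist_force: [0.5, -0.3, 1.3]
finger_gap: 0.0116
```

Request:
drive_tool --rows '[0, 0, 0, 0, 0, 0, 0.005, 0, 0, 0, 0, 0, -0.003, 0.005, 0, 0, 0, 0, 0, -0.008, 0.005, 0, 0, 0, 0, 0, -0.014, 0.005, 0, 0, 0, 0, 0, -0.02, 0.005]'

```text
t: 8.6
eef_pos: [0.4976, -0.0864, 0.0877]
ee_rot: [-3.14, 0.0, 1.391]
wrist_force: [-0.0, -0.3, -3.7]
finger_gap: 0.0116
```

```bash
python3 - <<'E'
from h import *
s=ctrl.sense(); print(s['eef_pos'],s['wrist_force'],s['ft_torque'],s['finger_gap'])
d=cam('wrist','w6.png')
E
```

```text
[ 0.49758831 -0.08641198  0.087745  ] [-0.01933971 -0.33863787 -3.65606808] [-0.03153278 -0.01797839  0.01219266] 0.011624432934315566
```

View pics/w6.png

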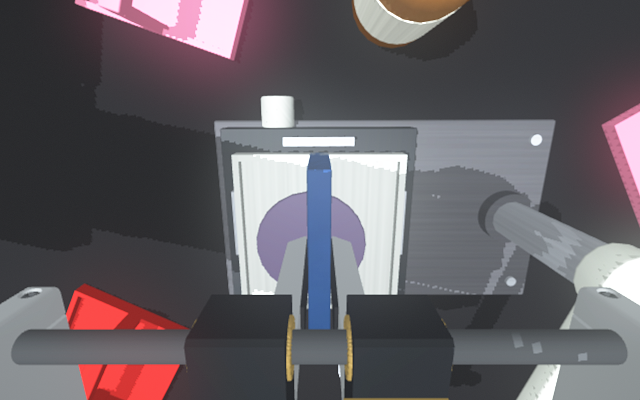

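The carrier is held and level, about 20 mm up, with a wrist load of about 3.7 N and the wafer in place. I'm lifting the remaining 80 mm gently.

Request:
drive_tool --rows '[0, 0, 0, 0, 0, -0.007, 0.005, 0, 0, 0, 0, 0, -0.016, 0.005, 0, 0, 0, 0, 0, -0.026, 0.005, 0, 0, 0, 0, 0, -0.036, 0.005, 0, 0, 0, 0, 0, -0.046, 0.005]'

```text
t: 9.15
eef_pos: [0.498, -0.0866, 0.1345]
ee_rot: [-3.141, 0.0, 1.391]
wrist_force: [0.7, -0.3, -3.2]
finger_gap: 0.0118
```

Request:
drive_tool --rows '[0, 0, 0, 0, 0, -0.01, 0.005, 0, 0, 0, 0, 0, -0.02, 0.005, 0, 0, 0, 0, 0, -0.028, 0.005, 0, 0, 0, 0, 0, -0.033, 0.005, 0, 0, 0, 0, 0, -0.034, 0.005]'

```text
t: 9.65
eef_pos: [0.4982, -0.0866, 0.1682]
ee_rot: [-3.141, 0.0, 1.391]
wrist_force: [-0.9, -0.0, -3.0]
finger_gap: 0.0116
```

Request:
drive_tool --rows '[0, 0, 0, 0, 0, 0, 0.005, 0, 0, 0, 0, 0, 0, 0.005, 0, 0, 0, 0, 0, 0, 0.005, 0, 0, 0, 0, 0, 0, 0.005, 0, 0, 0, 0, 0, 0, 0.005]'

```text
t: 10.15
eef_pos: [0.4978, -0.0865, 0.1672]
ee_rot: [-3.14, 0.0, 1.391]
wrist_force: [-0.1, -0.3, -3.8]
finger_gap: 0.0117
```

```bash
python3 - <<'E'
from h import *
s=ctrl.sense(); print(s['eef_pos'],s['ee_rot'],s['wrist_force'],s['ft_torque'],s['finger_gap'],s['dq'])
d=cam('scene','s7.png'); cv2.imwrite('pics/s7c.png',cv2.resize(d['pixels'][80:280,140:460],None,fx=2.5,fy=2.5)[...,::-1])
W,m=pts(d)
for th in ['bottle_mid','dish_mid','wafer','swing_knob','carrier']: print(th,[(np.round(r['location'],3).tolist(),round(r['score'],2)) for r in ctrl.spot_in('scene',th)])
d=cam('top'); W,m=pts(d); h=cv2.cvtColor(d['pixels'],cv2.COLOR_RGB2HSV)
red=(((h[...,0]<8)|(h[...,0]>172))&(h[...,1]>130)&m&(W[...,2]>.17)&(W[...,2]<.19)&(W[...,0]>.45))
k=W[red].mean(0); a=k[:2]-[.6455,-.114]; print('swing deg',np.degrees(np.arctan2(a[1],a[0]))%360-169.7)
d=cam('wrist','w7.png'); W,m=pts(d)
# tray plane
t=m&(W[...,2]>.137)&(W[...,2]<.15)&(abs(W[...,0]-.5)<.08)&(abs(W[...,1]+.087)<.08); P=W[t]
c=np.linalg.lstsq(np.c_[P[:,:2],np.ones(len(P))],P[:,2],rcond=None)[0]; print(len(P),P.mean(0),c)
E
```

```text
[ 0.49778684 -0.08645911  0.16720798] [-3.13989907e+00  1.13640767e-04  1.39055221e+00] [-0.11832432 -0.25963405 -3.84691859] [ 0.0178985  -0.06896168  0.04901299] 0.011686151441330006 [-0.00113135 -0.00095233 -0.00192981 -0.00016227  0.00019021  0.00190171]
bottle_mid [([0.587, 0.076, 0.086], 0.92)]
dish_mid [([0.52, -0.251, 0.006], 0.88)]
wafer [([0.493, -0.092, 0.137], 0.95)]
swing_knob [([0.603, -0.182, 0.13], 0.87)]
carrier [([0.29, -0.193, 0.006], 0.93), ([0.507, -0.065, 0.135], 0.75), ([0.439, 0.12, 0.008], 0.72), ([0.806, -0.085, 0.007], 0.66)]
swing deg 71.58720605660397
7320 [ 0.49479214 -0.07359222  0.1400771 ] [0.01034286 0.02573509 0.13685344]
```

View pics/s7c.png

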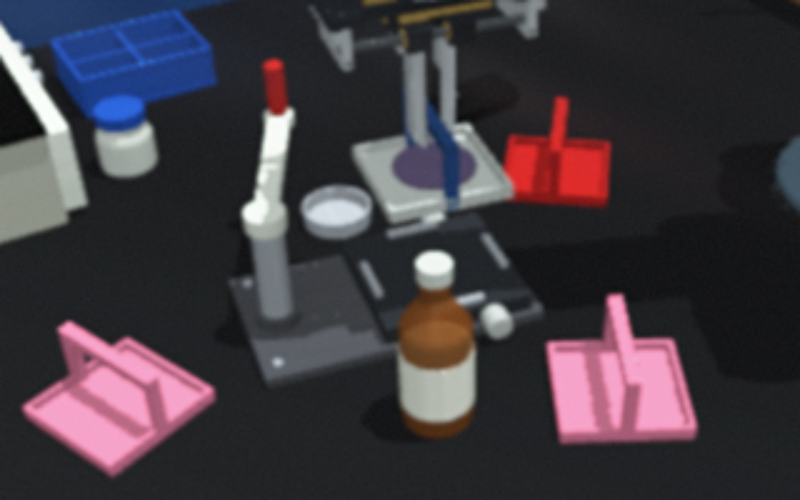

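View pics/w7.png

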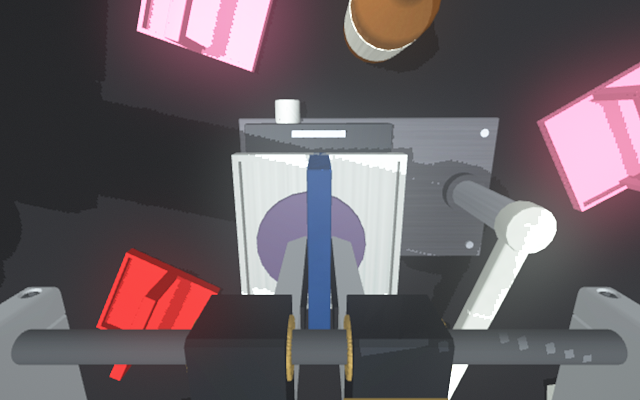

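The carrier is held level about 10 cm up over the stage with the wafer in it, and the bottle and dish look untouched. I'm handing in.

```bash
python3 -c "
from workcell import ctrl
print(ctrl.finish_job())"
```

```text
the job is handed in; nothing more can be done
None
```

I swung the white inspection arm to the dish side, lifted the wafer carrier by its blue handle straight up off the stage, and handed the job in while holding it. The hand-in gives no verdict. It took about 10 s of the 53 s allowed.

**Last checks:**
- **Inspection arm:** about 71.6° (1.25 rad) aside, measured from the knob in the top camera.
- **Carrier:** about 10 cm above its seat (tool at z 0.167, up from about 0.068 at the grasp) and within a few mm of the seat's centre sideways. Joint speeds were near zero and the wrist load steady at about 3.8 N. The finger gap of 11.7 mm matches the 12 mm handle.
- **Level:** a plane fitted to the tray points in the wrist view gave a slope of about 0.03 rad, against a limit of 0.1. That view includes the wafer and rim, so it is a rough figure.
- **Wafer:** lying in the tray in both the wrist and scene pictures.
- **Bottle:** within 1 mm of its starting reading.
- **Dish:** the scene camera network read it at y −0.251, against −0.225 at the start. I put this down to the network's uncertainty and a different visible part, because the top camera read −0.245 at the start. The dish was not touched, and the pictures show it in place.

**Disagreements along the way:**
- While closing on the knob, the fingertips touched something just above the bar, with about 5 N of force. I raised the tool a few mm and carried on.
- The network's "swing_knob" location marks the whole arm, so I used my own colour and depth measurement for the knob.

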